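# Bring the tile carriage to rest at the glazing mark

### The arm

A 6-joint arm with a two-finger parallel gripper is mounted at the origin on the work surface. World frame = base frame: x ahead of the robot, y to its left, z up, the work surface at z = 0. Lengths are in m, angles in degrees, forces in N, time in s.
With the tool pointing down it reaches from about 0.35 to 0.975 m from the base axis. Payload 7.1 kg.
Tool frame: the origin (TCP) lies midway between the tips of the shut fingers; the grasp point (between the pads) lies env.pinch_z behind it (env.pinch_z is the distance from the TCP to the grasp point, in m); z points along the fingers, y is the line along which they close (so a half turn about z gives the same grasp; the last joint's range is limited). The gripper opens to 88 mm and grips with 3 to 60 N. Pads are 20 mm wide; open, the fingers measure 115 mm over their backs; the gripper's body (75 mm by 178 mm) begins 61 mm behind the grasp point.
Start: joints at [64.286, 24.242, 93.386, -0, 62.372, -1.089], TCP at [0.26, 0.568, 0.223] pointing down, gripper open.
Joint ranges: [-172.04, 172.04], [-51.8, 120.97], [4.93, 147.93], [-75.15, 255.16], [6.16, 154.13], [-145.62, 145.62]. Speed limits (degrees/s): [136.94, 136.94, 172.46, 180, 180, 180].

### API

Orientations are given as [roll, pitch, yaw] about the fixed x, y, z axes, in that order (R = Rz(yaw) Ry(pitch) Rx(roll)).
In Python, from rig import env, imaging gives the robot as it stands. Calls block until the motion is done:
- env.move_pose(position, orientation): joint-space move of the TCP to a pose.
- env.move_linear(position, frame=None, vel=0.15): straight line of the TCP; frame=None keeps the orientation; vel is the mean speed in m/s.
- env.goto_joints(angles): joint-space move.
- env.move_gripper(opening, f_grip=None): finger opening in m; f_grip is the grip in N (None keeps the last); returns when the fingers have stopped.
- env.dwell(seconds).
- env.solve_ik(position, orientation): joint angles nearest the present ones, or None.
- env.observe(): the state.
- imaging.read_camera(name): name is "scene" or "top"; returns a dict with "image" (480x640x3 uint8, red, green, blue), "range_z" (480x640 float32, m along the optical axis (not along the pixel's ray), 0 where there is no reading), "intrinsics" (3x3 intrinsics, pixels), "cam_to_world" (4x4, takes a point from camera to world coordinates). Camera axes: x right, y down, z forward; pixel columns grow to the right and rows downward; lengths in m; the calibration is good to about 2 mm. A picture is of the moment at which its call begins.
A pose or a line that the arm cannot do raises env.Unreachable and nothing moves.
- env.hand_in(): hands the job in; it is judged then, once.
The state is a dict: "clock": time; "joint_pos": joint angles; "dq": joint speeds; "joint_torque": joint torques, N m; "position": TCP position; "ee_rot": TCP orientation; "force": force on the tool from outside, world axes, zero at the start; "wrist_torque": the same for the moment, N m; "gripper_width": finger opening in m; "finger_force": force on a finger pad.
Only numpy, scipy, OpenCV 4.12 (cv2) and the standard library are available. Lean on these libraries where they do the work, as an engineer would, in place of code of your own. Each camera call takes 0.05 s, during which the arm holds its last target. There are 200 camera calls.

### The job

Push the loaded, very free-rolling tile carriage along its track and brake it so that it comes to rest with its red pointer over the yellow mark plate, without ever striking the rubber end stop beyond the mark. Work only against the two black sprung buffer pads that face each other across the gap in the carriage: do not touch its blue frame or the tiles, do not send it along faster than about 0.3 m/s, and leave the bowl, the tile stack and the cup alone. When it stands still at the mark, lift the gripper clear.

Things in the scene. Friction and masses are not known exactly. Their poses are not given: they have to be found in the camera images.
- track: Fixed aluminium track on the table, bed 120 wide (x), 800 long (y), 30 high, with a dark steel block with a rubber face at each end. Origin at the centre of its underside on the table; its y axis is the direction of travel (from the start towards the mark), z up. The whole track is shifted and turned about z from run to run.
- carriage (a joint): Travel along the track's +y, m: 0 at the rear stop, 0.400 at the forward stop (0.396 counts as striking); starts at 0.01 to 0.10. Gap middle in the track frame: x = 0, y = value - 0.210. Level track; loaded carriage nominally 3.2 kg (2.5 to 4.2 by run); drag only 0.02 N plus 0.1 N per m/s: it coasts far, losing about 0.01 m/s or less each second.
- frame: Blue carriage frame, not to be touched: two end boxes 130 wide, 60 long, with tiles on trays 150 wide, tops 96 above the table, joined by side bars 10 wide centred 70 either side of the centre line, tops 51 up. 360 long overall. Origin: middle of the gap between the pads, at table height; y = direction of travel. The gap is open down to the track bed, 30 above the table.
- pad_fwd_face (a point): Centre of the black face of the forward buffer pad, 100 wide, 36 to 74 above the table, facing -y; at rest 80 ahead of the gap's middle. Pushing it to +y drives the carriage. Spring 80 N/m, no force when fully out, stroke 34 then solid; damping 1 N s/m, pad 0.08 kg. A moving carriage that meets a still finger bounces off.
- pad_back_face (a point): Centre of the black face of the back buffer pad, the same as the forward one but facing +y, at rest 80 behind the gap's middle (the pads are 160 apart). Holding against it, or pushing it towards -y, brakes the carriage.
- pointer (a point): Tip of the red pointer on the carriage's +x side, 115 from the track's centre line, level with the gap's middle, 45 above the table.
- mark_line (a point): Middle of the black line on the yellow mark plate fixed beside the track; plate 24 long in the direction of travel (12 either side of the line), 60 wide, 28 high. Its y axis is the track's y. The pointer passes 12 above it. Placed differently each run: pointer on the line at a carriage joint value of 0.24 to 0.34.
- stop_face (a point): Centre of the rubber face of the forward end stop, 370 ahead of the track's origin along its y; the carriage's leading end, 180 ahead of the gap's middle, must not reach it.
- glaze_bowl: Loose blue ceramic bowl, radius 55, 50 high, beyond the track; leave alone. Origin at the centre of its underside.
- tile_stack: Loose stack (one piece) of pale tiles 80 x 60 x 40 high, beyond the track; leave alone. Origin at the centre of its underside.
- slip_cup: Loose terracotta cup, radius 36, 85 high, beyond the track; leave alone. Origin at the centre of its underside.
Not all that is in view belongs to the job. Several things look just like the part that bears mark_line: the one meant starts farthest to the robot's right.

How it is judged (in metres and radians):
On the way:
1. the carriage stands still with its pointer over the yellow plate for two seconds (y of pointer in the frame of mark_line between -0.012 and 0.012 m and velocity of joint carriage between -0.01 and 0.01 m/s), for 2 s.
At the end, for the whole second after the job is handed in: The red pointer is within 12 mm of the black line along the track (over the yellow plate), the carriage is at rest (under 10 mm/s), and the robot has let go (all of step 1); the robot touches nothing.
It fails at once if the carriage strikes the forward end stop (value of joint carriage above 0.396 m).
It fails at once if the carriage runs faster than 0.35 m/s (velocity of joint carriage above 0.35 m/s or velocity of joint carriage below -0.35 m/s).
It fails at once if the robot touches the blue frame or the tiles (contact force between any of the fingers, the arm and frame above 1 N).
It fails at once if the bowl, tile stack or cup is displaced (distance of any of glaze_bowl, tile_stack, slip_cup from where it was at the start of the episode above 0.025 m).
It also fails if it takes over 34 s, if anything falls off the work surface, if the arm or the gripper's body presses on something with over 40 N, if the wrist force passes 120 N, or if a joint passes its speed limit or range.

## Working session

There is one attempt and no reset: what is moved stays moved. The work goes in short steps, each a Python script; the robot and the scene stay as the last script left them, time stands still between calls to the robot, and variables do not carry over. Pictures are saved under pics/ and viewed, at most 10 in all, crops included, and the job is handed in when it is done.

```bash
ls; mkdir -p pics
python3 - <<'E'
from rig import env, imaging
import cv2,numpy as np
for n in ("top","scene"):
    c=imaging.read_camera(n); cv2.imwrite(f"pics/{n}0.png",c["image"][:,:,::-1]); np.savez(f"{n}0.npz",**c)
    print(n,np.round(c["intrinsics"],1).tolist(),np.round(c["cam_to_world"],3).tolist())
o=env.observe();print({k:np.round(v,3) for k,v in o.items()},env.pinch_z)
E
```

```text
pics
top [[436.6, 0.0, 319.5], [0.0, 436.6, 240.3], [0.0, 0.0, 1.0]] [[0.0, -0.997, 0.079, 0.471], [-1.0, -0.001, -0.009, 0.051], [0.009, -0.079, -0.997, 0.905], [0.0, 0.0, 0.0, 1.0]]
scene [[603.2, 0.0, 322.9], [0.0, 603.2, 243.5], [0.0, 0.0, 1.0]] [[-0.665, 0.574, -0.478, 1.245], [0.747, 0.512, -0.423, 0.68], [0.001, -0.638, -0.77, 1.184], [0.0, 0.0, 0.0, 1.0]]
{'clock': np.float64(0.1), 'joint_pos': array([ 6.4285e+01,  2.4279e+01,  9.3425e+01, -1.0000e-03,  6.2372e+01,
       -1.0880e+00]), 'dq': array([ 0.028, -0.015, -0.164, -0.009, -0.074, -0.003]), 'joint_torque': array([ 0.0000e+00, -5.4561e+01, -2.7432e+01,  6.4000e-02,  1.9000e-02,
       -0.0000e+00]), 'position': array([0.26 , 0.568, 0.222]), 'ee_rot': array([-179.924,   -0.   ,  155.374]), 'force': array([0.292, 0.272, 1.134]), 'wrist_torque': array([-0.043, -0.021,  0.036]), 'finger_force': np.float64(0.0), 'gripper_width': np.float64(0.088)} 0.0187
```

View pics/top0.png

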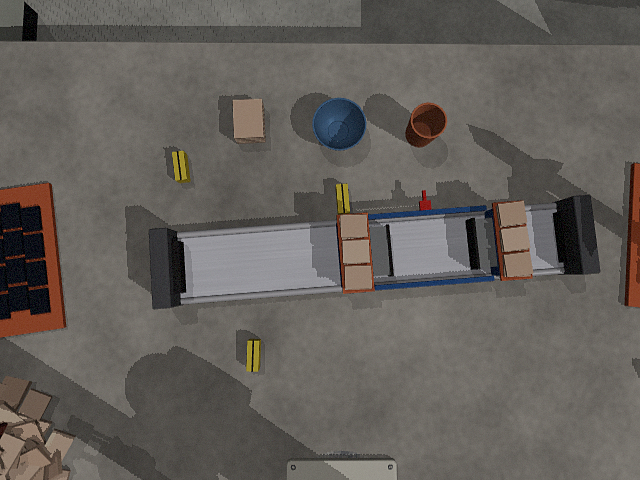

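View pics/scene0.png

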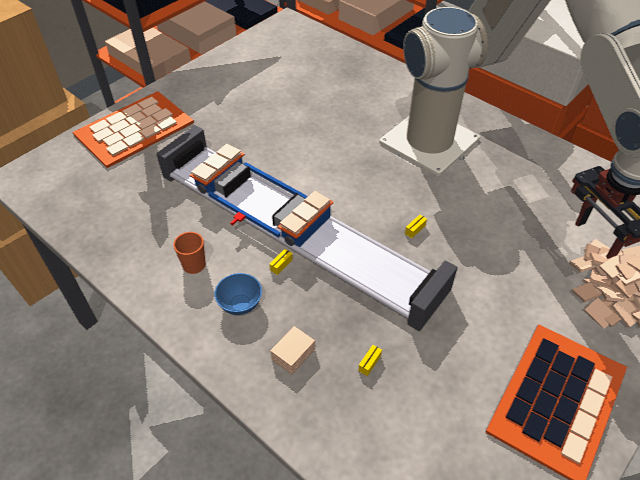

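Top view: the track runs along world y. Travel is to image-left (+y), with the pointer at (424,195) on the far (+x) side. There are three yellow plates, at (180,165), (253,355) and (343,197); the robot's rightmost is (343,197), beside the track. The scene view also shows the pointer (238,217) and that plate (282,262) unobstructed.

Geometry is consistent: yaw is about 4.5°, the pointer must travel about 0.162 m, and the carriage is at about 0.082 with the mark at about 0.243. Next I'll simulate gripper motions offline.

```bash
cat > sim.py <<'E'
import numpy as np
def prof(kind,t,T):
    x=np.clip(t/T,0,1)
    if kind=="mj": return 10*x**3-15*x**4+6*x**5
    if kind=="cos": return (1-np.cos(np.pi*x))/2
    a=.2; v=1/(1-a)   # trapezoid
    return np.where(x<a,v*x*x/2/a,np.where(x>1-a,1-v*(1-x)**2/2/a,v*(x-a/2)))
def sim(traj,m,p0=0,v0=0,T=10,dt=.001,play=.0225,drag=.02):
    # traj(t)-> gripper centre; carriage gap middle p
    p,v=p0,v0;P=[]; t=np.arange(0,T,dt); g=traj(t); gv=np.gradient(g,dt)
    for k in range(len(t)):
        r=g[k]-p; F=0; w=gv[k]-v
        if r>play: F=max(0,80*(r-play)+w)
        elif r<-play: F=min(0,80*(r+play)+w)
        f=drag*np.tanh(v/2e-4)+.1*v
        v+=(F-f)/m*dt; p+=v*dt; P.append((p,v))
    return t,np.array(P)
E
python3 - <<'E'
from sim import *
D=.162
for Tm in (3,4,5,6,8):
  for kind in("mj","trap"):
    out=[]
    for m in(2.5,3.2,4.2):
        t,P=sim(lambda t:D*prof(kind,t,Tm),m,T=Tm+8)
        i=int(Tm*1000); sl=np.nonzero(np.abs(P[i:,1])>.004)[0]
        out.append((round(P[:,1].max(),3),round(P[:,0].max()-D,3),round(P[i,1],3),round(1000*(P[-1,0]-D)),(sl[-1]/1000 if len(sl) else 0)))
    print(Tm,kind,out)
E
```

```text
3 mj [(np.float64(0.169), np.float64(0.032), np.float64(-0.058), -17, np.float64(5.377)), (np.float64(0.174), np.float64(0.038), np.float64(-0.078), -5, np.float64(7.999)), (np.float64(0.178), np.float64(0.047), np.float64(-0.103), 21, np.float64(7.999))]
3 trap [(np.float64(0.127), np.float64(0.025), np.float64(0.016), 15, np.float64(1.469)), (np.float64(0.128), np.float64(0.022), np.float64(0.001), 22, 0), (np.float64(0.129), np.float64(0.029), np.float64(-0.024), -5, np.float64(4.733))]
4 mj [(np.float64(0.12), np.float64(0.021), np.float64(-0.017), -10, np.float64(1.51)), (np.float64(0.124), np.float64(0.024), np.float64(-0.027), -6, np.float64(3.391)), (np.float64(0.128), np.float64(0.03), np.float64(-0.041), -14, np.float64(6.725))]
4 trap [(np.float64(0.095), np.float64(0.024), np.float64(0.016), 19, np.float64(1.46)), (np.float64(0.096), np.float64(0.024), np.float64(0.014), 19, np.float64(1.584)), (np.float64(0.097), np.float64(0.024), np.float64(0.011), 18, np.float64(1.617))]
5 mj [(np.float64(0.093), np.float64(0.019), np.float64(-0.005), 10, np.float64(0.092)), (np.float
[... 661 characters left out ...]
loat64(0.064), np.float64(0.023), np.float64(-0.002), 22, 0), (np.float64(0.064), np.float64(0.024), np.float64(0.012), 20, np.float64(1.311)), (np.float64(0.064), np.float64(0.017), np.float64(0.008), 17, np.float64(0.874))]
8 mj [(np.float64(0.054), np.float64(0.009), np.float64(0.007), 9, np.float64(0.316)), (np.float64(0.055), np.float64(0.025), np.float64(-0.012), 8, np.float64(1.204)), (np.float64(0.057), np.float64(0.021), np.float64(-0.002), 14, 0)]
8 trap [(np.float64(0.048), np.float64(-0.017), np.float64(0.009), -17, np.float64(0.568)), (np.float64(0.048), np.float64(0.013), np.float64(0.008), 13, np.float64(0.565)), (np.float64(0.048), np.float64(0.023), np.float64(-0.0), 23, 0)]
```

```bash
cat >> h.py <<'E'
YAW=4.5; e=np.array([-np.sin(np.radians(YAW)),np.cos(np.radians(YAW))]); ex=np.array([e[1],-e[0]])
SM=-.0524; C=np.array([.5253,-.172])
X0=C@ex
def xyz(s,z=.045): return [*(X0*ex+s*e),z]   # centre-line point
def ptr():
    from rig import env,imaging
    t=env.observe()["clock"]; c=imaging.read_camera("scene"); B=[]
    for m,s,ce in blobs(masks(c)["red"],10):
        v,u=np.nonzero(m);W=ray(c,u,v,.045)[:,:2]; w=W.mean(0)
        if abs(w@ex-X0-.092)<.035 and -.4<w@e<.3: B.append((len(u),w@e,w@ex-X0))
    return (t,)+max(B) if B else (t,0,np.nan,0)
E
python3 - <<'E'
from h import *
from rig import env,imaging
print(ptr())
best=min(((abs(np.array(q)-env.observe()["joint_pos"]).max(),y) for y in(YAW,YAW+180,YAW-180) for q in [env.solve_ik(xyz(-.2135,.2),[180,0,y])] if q is not None)); print(best)
y=best[1]
env.move_pose(xyz(-.2135,.2),[180,0,y]); print(env.observe()["clock"])
env.move_linear(xyz(-.2135,.12),vel=.3); print(env.observe()["clock"],env.observe()["position"])
c=imaging.read_camera("top");cv2.imwrite("pics/t1.png",c["image"][:,:,::-1])
c=imaging.read_camera("scene");cv2.imwrite("pics/s1.png",c["image"][60:360,80:480,::-1].repeat(2,0).repeat(2,1)); print(ptr())
E
```

```text
(0.1, 70, np.float64(-0.21407691440523946), np.float64(0.0921929333065532))
(np.float64(83.72643007490313), 4.5)
2.925
3.3417 [ 0.52517185 -0.17230259  0.11973463]
(3.4417, 70, np.float64(-0.2131514854836076), np.float64(0.0927812502704729))
```

View pics/s1.png

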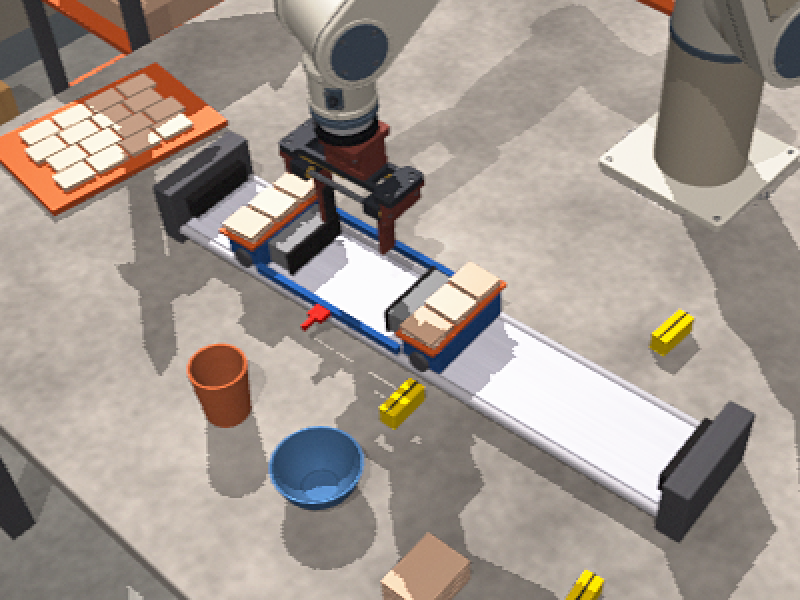

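View pics/t1.png

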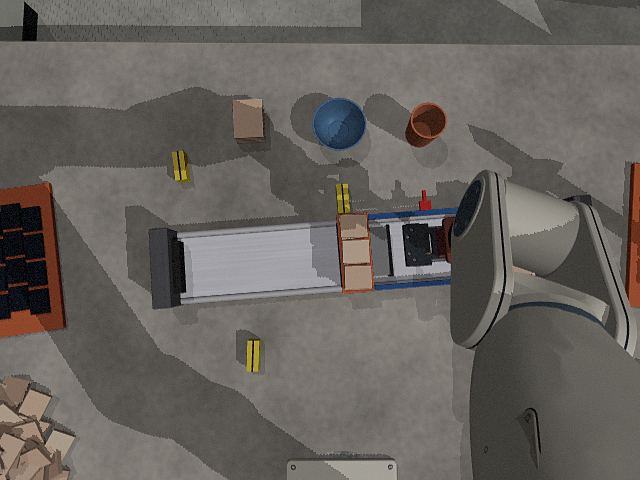

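The fingers hang centred over the gap, spread along the track. The pointer, at crop (315,317), is still in view. Descend and do the slow traverse.

Run:
```python
from h import *
from rig import env
env.move_linear(xyz(-.2135,.045),vel=.15)
o=env.observe();print(o["clock"],o["position"],o["force"],ptr())
g=SM-.014
env.move_linear(xyz(g),vel=(g+.2135)/5.5)
for _ in range(4):
    r=ptr();o=env.observe();print(round(r[0],2),"err mm",round(1000*(r[2]-SM),1),r[1],o["force"].round(2))
    env.dwell(.2)
```

```text
4.1417 [ 0.52598891 -0.1730428   0.04576774] [ 0.90181798  0.79241598 -0.76867284] (4.1417, 81, np.float64(-0.2125527491806875), np.float64(0.09334736895478968))
9.84 err mm -7.6 87 [-0.28 -0.39  0.3 ]
10.09 err mm -11.7 86 [-0.75  0.07 -0.15]
10.34 err mm -15.1 84 [-0.35  0.23  1.21]
10.59 err mm -18.3 81 [-0.9   0.41  0.29]
```

```bash
python3 - <<'E'
from h import *
from rig import env
env.dwell(1.0)
for _ in range(3):
    r=ptr();print(round(r[0],2),"err mm",round(1000*(r[2]-SM),1)); env.dwell(.25)
E
cat > plan.py <<'E'
import sys
from sim import *
p0,g0,v0=[float(a)/1000 for a in sys.argv[1:4]]
R=[]
for ge in np.arange(-.022,.025,.004):
  for Tm in(1.5,2.5,3.5):
    E=[]
    for m in(2.5,3.2,4.2):
      for play in(.0205,.0245):
        t,P=sim(lambda t:g0+(ge-g0)*prof("mj",t,Tm),m,p0,v0,T=Tm+3,dt=.004,play=play); E.append(1000*P[-1,0])
    R.append((max(abs(np.array(E))),round(1000*ge),Tm,np.round(E).tolist()))
for r in sorted(R)[:5]:print(r)
E
python3 plan.py -28 -14 0;python3 plan.py -32 -14 0
```

```text
11.84 err mm -28.9
12.14 err mm -30.3
12.44 err mm -31.1
(np.float64(8.396082920142499), 22, 2.5, [1.0, 5.0, 3.0, -5.0, 6.0, -8.0])
(np.float64(15.135585795731526), 18, 2.5, [8.0, 15.0, -4.0, 5.0, -6.0, -0.0])
(np.float64(15.195758508281335), 2, 3.5, [-9.0, -15.0, -4.0, -13.0, 2.0, -10.0])
(np.float64(15.758347114445806), 2, 1.5, [16.0, 4.0, 12.0, 8.0, 12.0, 11.0])
(np.float64(16.007169648953337), 14, 1.5, [7.0, -14.0, 6.0, -16.0, 0.0, -15.0])
(np.float64(14.407856991200745), 10, 1.5, [-10.0, -11.0, -8.0, -14.0, -11.0, -14.0])
(np.float64(14.752035867638602), 6, 3.5, [-9.0, -3.0, -2.0, 4.0, 9.0, 15.0])
(np.float64(14.916338427136877), 2, 3.5, [-15.0, -13.0, -10.0, -8.0, -3.0, -2.0])
(np.float64(16.016010775814653), 14, 1.5, [6.0, -9.0, 9.0, -10.0, 6.0, -16.0])
(np.float64(16.17676390553454), -2, 2.5, [-11.0, -16.0, -6.0, -13.0, 1.0, -10.0])
```

Run:
```python
from h import *
from rig import env
r=ptr();print(round(r[0],2),"err mm",round(1000*(r[2]-SM),1))
env.move_linear(xyz(SM+.004),vel=.018/3.5)
for _ in range(5):
    r=ptr();print(round(r[0],2),"err mm",round(1000*(r[2]-SM),1)); env.dwell(.25)
```

```text
12.74 err mm -31.0
16.44 err mm -10.3
16.74 err mm -7.6
17.04 err mm -6.3
17.34 err mm -4.6
17.64 err mm -3.5
```

Run:
```python
from h import *
from rig import env,imaging
env.dwell(.8)
r=ptr();print(round(r[0],2),"err mm",round(1000*(r[2]-SM),1))
env.move_linear(xyz(SM+.004,.2),vel=.12)
for _ in range(2):
    r=ptr();print(round(r[0],2),"err mm",round(1000*(r[2]-SM),1)); env.dwell(.3)
for n in("scene","top"):
    c=imaging.read_camera(n)
    i=c["image"][210:310,220:340] if n=="scene" else c["image"][160:240,290:390]
    cv2.imwrite(f"pics/{n}2.png",cv2.resize(i[:,:,::-1],None,fx=5,fy=5,interpolation=0))
    M=masks(c)
    for k,z in(("red",.045),("yel",.028)):
        for m,s,ce in blobs(M[k],15):
            v,u=np.nonzero(m);w=ray(c,u,v,z)[:,:2]
            if abs((w.mean(0))@ex-X0-.1)<.05 and abs(w.mean(0)@e-SM)<.05: print(n,k,len(u),((w@e-SM)*1000).mean().round(1))
```

```text
18.74 err mm -3.5
20.23 err mm -3.8
20.58 err mm -4.0
scene red 79 -4.2
scene yel 299 8.4
```

View pics/top2.png

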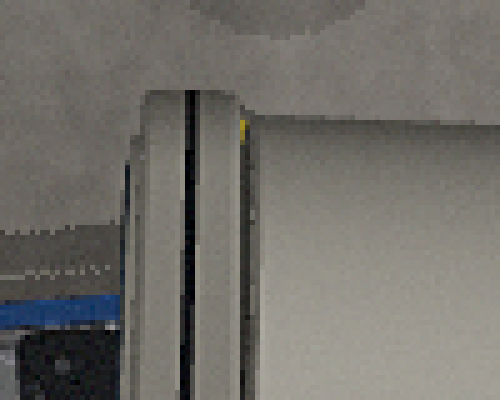

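View pics/scene2.png

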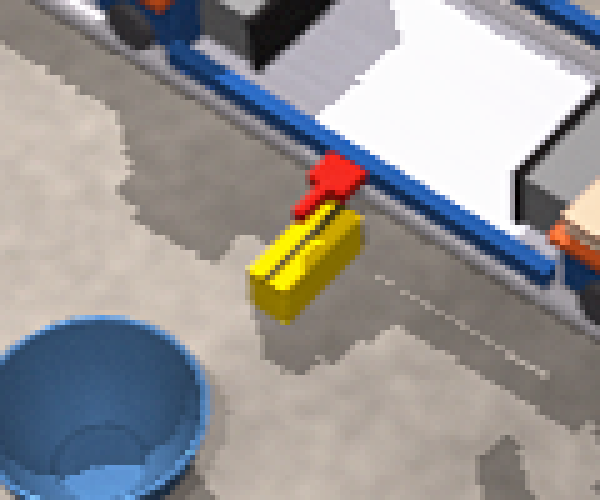

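The scene crop shows the pointer tip at crop (298,216), just beside and above the black line, which runs (268,281)–(338,207). The top view is hidden by the arm. Check the line and the pointer tip with rays.

Run:
```python
from h import *
from rig import env
c=dict(np.load("scene0.npz"))
f=lambda u,v,z:((ray(c,np.array([u]),np.array([v]),z)[0,:2]@e-SM)*1000).round(1)
print("line",f(273.6,266.2,.028),f(287.6,251.4,.028),"tip",f(279.3,252.7,.045))
r=ptr();print(round(r[0],2),"err mm",round(1000*(r[2]-SM),1))
```

```text
line 3.2 1.0 tip -3.1
21.03 err mm -4.1
```

Run:
```python
from h import *
from rig import env
env.dwell(1.0); r=ptr();print(round(r[0],2),"err mm",round(1000*(r[2]-SM),1))
if abs(r[2]-SM)<.007: print(env.hand_in())
```

```text
22.08 err mm -4.2
the job is handed in; nothing more can be done
None
```

I handed the job in at about 22 s of the 34 s allowed: the carriage stands still with its pointer about 4–6 mm short of the black line, inside the 12 mm limit, and the gripper is lifted clear. The hand-in call gave no verdict.

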